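Open the filter cover of the bench vacuum pump

TASK

Open the air filter of the low bench pump so that the filter can be changed: press the snap tab beside the filter cover in until the cover springs loose, then push the released cover along its rails, away from the tab, until it is fully off its seat. Leave it lying flat on the pump's top; only touch, press and push - do not lift or carry the cover - and leave the things standing round the pump alone.

Things in the scene. Friction and masses are not known exactly. Their poses are not given: they have to be found in the camera images.
- pump: low white bench vacuum pump, fixed, 190 deep (x) x 310 wide (y) x 70 mm high. Origin: centre of its underside on the bench; z up, x from front panel (gauge, knob, switch) to back, y along its width = the way the cover slides off. Its top is a flat deck at z = 70 mm, empty from y = -8 to +155 mm, onto which the cover slides.
- seat (a point): point of the deck under the middle of the seated cover: pump x = 0, y = -51, z = 70 mm; axes as the pump's. The filter well here is 80 (x) x 72 mm (y), 8 mm deep. Two sprung pins in 10 mm high blocks at the seat's -y corners (pump y -110 to -98, |x| 34 to 57.5 mm) push the cover towards +y.
- rails_end (a point): on the deck midway between the +y ends of the two seat rails: pump x = 0, y = -8, z = 70 mm. The rails run along y from -98 to -8 mm at |x| = 46 to 57.5 mm, 10 mm high; their lips overlap the cover's side flanges by 4 mm, so the seated cover can slide to +y but not be lifted.
- cover: grey louvred filter cover, 100 (x) x 90 (y) x 23 mm high, 0.08 to 0.17 kg, loose. Origin: centre of its underside, at seat when seated, axes as the pump's. Flat roof 13 mm above the origin, y -41 to +43 mm. Unhooked, it is kicked 12 to 20 mm along +y, then slides freely (about 1 N). Off its seat when 90 mm from seat; overhangs the deck's end beyond 160 mm.
- ridge (a point): middle of the cover's upright thumb ridge, 18 mm above the centre of the cover's underside. The ridge is 60 mm long (x), 8 mm thick (y -4 to +4 mm) and stands from 13 to 23 mm above the cover's underside (83 to 93 mm above the bench). Push on its face that looks to -y.
- tab_pad (a point): centre of the top of the snap tab's finger pad, 77 mm above the bench (7 mm above the deck) when up. Pad 25 (x) x 26 mm (y), in the middle of the deck's right end: pump x = 0, y = -115 mm, its near edge 6 mm from the cover's edge. It goes down about 4.5 mm when pressed fully.
- snap_tab (a joint): angle of the sprung snap tab, a leaf in a slot of the deck, pivot along x 25 mm to the -y side of the pad's centre, hook behind the cover's edge: 0 = up (cover hooked), 0.18 rad = fully down at its stop; it lets the cover go at about 0.10. Takes 4 to 8 N straight down on the pad; springs back up when let go.
- tip_box: bystander: pipette tip box with clear lid, 85 x 118 x 66 mm, stands at the right of the pump; origin at the centre of its underside. Do not move.
- wash_reagent: bystander: white bottle with red cap, 60 mm across, 105 mm high, at the right of the pump behind the tip box; origin at the centre of its underside. Do not move.
Things that resemble listed ones, but are neither listed nor needed, are in the scene too. There is more than one size of the cover; the one meant has the size given above.

How it is judged:
On the way, in this order (a step that is already met when the one before it is completed fails the run):
1. the snap tab is pressed in far enough to unhook the cover (value of joint snap_tab above 0.08 rad).
2. the cover is pushed along its rails and off its seat (y of cover in the frame of pump above 0.039 m), for 0.1 s.
At the end, for the whole second after the job is handed in: The cover's centre lies at least 90 mm from its seated place along the rails (its trailing edge past the rail ends, the whole filter uncovered); it lies flat (under 0.08 rad) and at rest on the pump's top; the snap tab has sprung back up (under 0.04 rad) (y of cover in the frame of pump above 0.039 m and z of cover in the frame of pump between 0.066 and 0.075 m and angle between cover's own z axis and vertical below 0.08 rad and value of joint snap_tab below 0.04 rad and linear speed of cover below 0.01 m/s); the robot touches nothing.
It fails at once if the cover is lifted more than 12 mm off the pump's top (z of cover in the frame of pump above 0.082 m).
It fails at once if the cover is tipped (angle between cover's own z axis and vertical above 0.35 rad).
It fails at once if a thing standing by the pump is disturbed by more than 20 mm (distance of any of tip_box, wash_reagent from where it was at the start of the episode above 0.02 m).
It fails at once if a thing standing by the pump is tipped over (angle between any of wash_reagent, tip_box's own z axis and vertical above 0.5 rad).
It also fails if it takes over 35 s, if anything falls off the work surface, if the arm or the gripper's body presses on something with over 40 N, if the wrist force passes 120 N, or if a joint passes its speed limit or range.

ROBOT

A 6-joint arm with a two-finger parallel gripper is mounted at the origin on the work surface; the furniture and walls round the work are solid. World frame = base frame: x ahead of the robot, y to its left, z up, the work surface at z = 0. Lengths are in m, angles in rad, forces in N, time in s.
With the tool pointing down it reaches from about 0.35 to 0.975 m from the base axis. Payload 4.9 kg.
Tool frame: the origin (TCP) lies midway between the tips of the shut fingers; the grasp point (between the pads) lies ctrl.tcp_to_grasp behind it (ctrl.tcp_to_grasp is the distance from the TCP to the grasp point, in m); z points along the fingers, y is the direction in which the jaws open and shut (so a half turn about z gives the same grasp; the last joint's range is limited). The gripper opens to 85 mm and grips with 20 to 120 N. Pads are 22 mm wide; open, the fingers measure 114 mm over their backs; the gripper's body (76 mm by 85 mm) begins 54 mm behind the grasp point. The pads swing forward as they close: fully open they stand 13 mm farther back than shut.
Start: joints at [-0.915, 0.053, 1.613, -0, 1.476, -0.119], TCP at [0.437, -0.447, 0.194] pointing down, gripper open.
Joint ranges: [-3.01, 3.01], [-1.01, 2.22], [0.06, 2.58], [-1.02, 4.17], [0.09, 2.62], [-3.14, 3.14]. Speed limits (rad/s): [2.57, 2.57, 3.14, 3.14, 3.14, 3.14].

INTERFACE

Orientations are given as a rotation vector (axis times angle).
In Python, from station import ctrl, get_image, calibration, finish_job, models gives the robot as it stands.
- The arm moves only by the shell command python3 -m creep 'ROWS' [FORCE]. ROWS is JSON, a list of rows, each a list of 7 numbers: the opening, from 0 (shut) to 1 (fully open), then the shift along the tool's x, y, z in m, then the turn, a rotation vector about the tool's x, y, z in degrees. A call has 1 to 20 rows; each row shifts and turns the commanded pose from where the row before left it, along the tool's axes as they then stand; what a row does not reach is not made up. A row lasts 1/10 s, in which the tool goes at most 50 mm and 8.59 degrees, less where a joint would pass 70% of its speed; a pose out of reach is approached as far as the arm can. A call with a gripper value outside its range is refused whole. The fingers move at their own pace and stop on an object; FORCE is the grip in N (left out, the last holds). Time passes only in rows, so rows that do not move let the fingers close. It gives the time, the measured TCP pose, the force and the opening at its end, in the units of the state.
- ctrl.get_obs(): the state, without advancing time (a new reading comes with each control period).
- get_image(name): name is "scene" or "side" or "wrist"; returns the picture (384x512x3 uint8, red, green, blue); there is no depth.
- calibration(name): a dict with "mtx" (3x3 intrinsics, pixels), "k1" (the pictures are not rectified: a ray, as slopes to the right and down, at radius r is drawn at 1 + k1 r^2 times it, then the intrinsics apply), "R" (3x3) and "t" (3): a world point X has camera coordinates R X + t. Camera axes: x right, y down, z forward; pixel columns grow to the right and rows downward; lengths in m; the calibration is good to about 2 mm. A picture is of the moment at which its call begins: read the wrist's pose just before it. calibration takes no time and is no camera call; for the wrist camera it gives the pose at the moment of the call.
- finish_job(): hands the job in, once; it reports no verdict.
Trained networks look in the newest picture that a camera, given by its name, has taken for a name from the list of things; names that differ only in an ending like _2 or _b are one class to them, and where a whole thing is asked for, a point or a joint stands for the part that bears it (a point fixed in the world has none). Each returns a list of dicts, best first, with "conf" (0 to 1); they miss things now and then, are a little off and sometimes report something else, mostly with a low value. They report only what shows in the picture. A call takes as long as a camera call. They do not tell look-alikes from the thing itself.
- models.search_frame(camera, name): "extent" ([left, top, right, bottom] in pixels, round what is visible of it).
The state is a dict: "t": time; "q": joint angles; "dq": joint speeds; "effort": joint torques, N m; "tool_pos": TCP position; "tool_rot": TCP orientation; "contact_force": force on the tool from outside, world axes, zero at the start; "wrist_torque": the same for the moment, N m; "opening": finger opening in m.
Only numpy, scipy, OpenCV 4.12 (cv2) and the standard library are available. Lean on these libraries where they do the work, as an engineer would, in place of code of your own. Each camera call takes 0.05 s, during which the arm holds its last target. There are 200 camera calls.

## Working session

There is one attempt and no reset: what is moved stays moved. The work goes in short steps, Python scripts to look and compute and a shell command to move; the robot and the scene stay as the last step left them, time stands still between calls to the robot, and variables do not carry over. Pictures are saved under pics/ and viewed, about 8 in all and at most 12, crops included, and the job is handed in when it is done.

```bash
ls; mkdir -p pics; cat > h.py <<'E'
import numpy as np, cv2
from station import ctrl,get_image,calibration,finish_job,models
def ray(c,uv):
    K=np.array(c["mtx"]);R=np.array(c["R"]);t=np.array(c["t"])
    p=np.array([(uv[0]-K[0,2])/K[0,0],(uv[1]-K[1,2])/K[1,1]]);s=p.copy()
    for _ in range(20): s=p/(1+c["k1"]*(s@s))
    return -R.T@t, R.T@np.array([s[0],s[1],1])
def atz(c,uv,z):
    o,d=ray(c,uv); return o+d*(z-o[2])/d[2]
def proj(c,X):
    K=np.array(c["mtx"]);p=np.array(c["R"])@np.array(X)+np.array(c["t"]);s=p[:2]/p[2];s=s*(1+c["k1"]*(s@s))
    return K[0,0]*s[0]+K[0,2],K[1,1]*s[1]+K[1,2]
def save(im,n): cv2.imwrite("pics/"+n,im[:,:,::-1])
E
python3 - <<'E'
from h import *
o=ctrl.get_obs();print(o["t"],o["tool_pos"],o["tool_rot"],ctrl.tcp_to_grasp)
ims=[]
for n in("scene","side","wrist"):
    im=get_image(n);save(im,n+"0.png");c=calibration(n)
    print(n,"cam at",-np.array(c["R"]).T@np.array(c["t"]))
    for m in("pump","cover","ridge","tab_pad","snap_tab","tip_box","wash_reagent"):
        print(m,[(np.round(d["extent"]).tolist(),round(d["conf"],2)) for d in models.search_frame(n,m)][:4])
E
```

```text
pics
0.0 [ 0.43681582 -0.44606124  0.19226903] [-2.90699907e+00 -1.18611488e+00  8.33471362e-04] 0.0187
scene cam at [-0.44123064  0.48341501  0.79604946]
pump [([251.0, 159.0, 326.0, 221.0], 0.58)]
cover [([158.0, 232.0, 190.0, 272.0], 0.94), ([261.0, 166.0, 298.0, 190.0], 0.8), ([144.0, 209.0, 170.0, 223.0], 0.64)]
ridge [([147.0, 206.0, 171.0, 223.0], 0.79), ([156.0, 229.0, 191.0, 269.0], 0.64), ([259.0, 170.0, 296.0, 187.0], 0.59)]
tab_pad [([292.0, 171.0, 301.0, 174.0], 0.56)]
snap_tab []
tip_box [([313.0, 157.0, 357.0, 197.0], 0.7), ([249.0, 158.0, 326.0, 224.0], 0.7)]
wash_reagent [([298.0, 145.0, 320.0, 177.0], 0.63)]
side cam at [0.57691494 0.49750185 1.1333897 ]
pump [([220.0, 144.0, 296.0, 244.0], 0.69), ([235.0, 156.0, 274.0, 182.0], 0.63)]
cover [([194.0, 278.0, 226.0, 309.0], 0.88), ([233.0, 157.0, 275.0, 183.0], 0.78), ([261.0, 261.0, 316.0, 317.0], 0.78)]
ridge [([241.0, 155.0, 273.0, 181.0], 0.66), ([196.0, 274.0, 232.0, 312.0], 0.57)]
tab_pad [([253.0, 146.0, 258.0, 153.0], 0.64)]
snap_tab [([248.0, 144.0, 259.0, 158.0], 0.52)]
tip_box [([251.0, 101.0, 283.0, 140.0], 0.76)]
wash_reagent [([226.0, 111.0, 242.0, 143.0], 0.74), ([250.0, 99.0, 284.0, 141.0], 0.34)]
wrist cam at [ 0.48467837 -0.40027632  0.37305346]
pump []
cover [([243.0, 134.0, 366.0, 248.0], 0.36)]
ridge [([132.0, 0.0, 266.0, 92.0], 0.86)]
tab_pad [([226.0, 52.0, 274.0, 98.0], 0.65)]
snap_tab [([228.0, 46.0, 271.0, 100.0], 0.96)]
tip_box [([246.0, 135.0, 362.0, 246.0], 0.6)]
wash_reagent [([322.0, 82.0, 397.0, 140.0], 0.87), ([132.0, 0.0, 269.0, 91.0], 0.21)]
```

View pics/scene0.png

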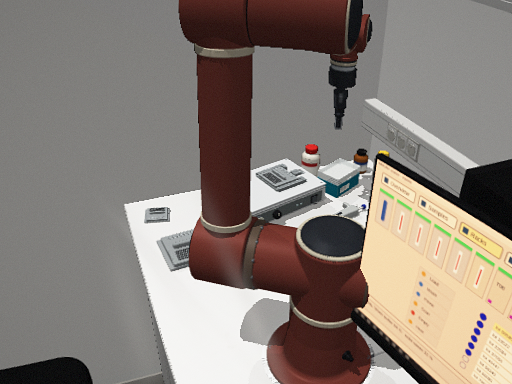

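View pics/side0.png

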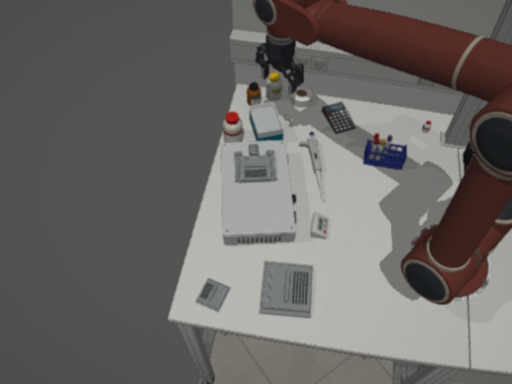

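The side view shows the pump at about (257,192), its cover at (255,168) and the tab at (254,149). The tip box and the bottle stand beyond the tab's end. The other grey units lie on the bench.

View pics/wrist0.png

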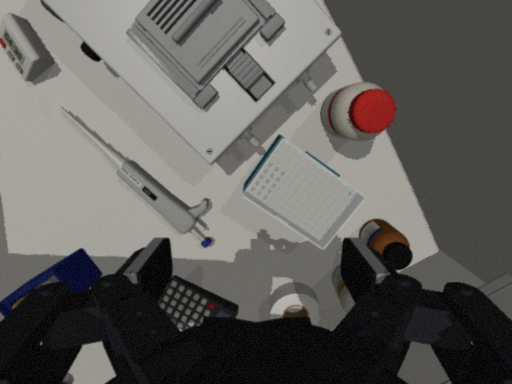

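```bash
python3 - <<'E'
from h import *
np.set_printoptions(precision=4,suppress=True)
w=calibration("wrist");s=calibration("side");c=calibration("scene")
print("tab side",atz(s,(255.5,149.5),.077),"wrist",atz(w,(250,75),.077),"scene",atz(c,(296.5,172.5),.077))
print("ridge side",atz(s,(256,169),.085))
print("deck corners side",[atz(s,p,.07) for p in((224,143),(289,142),(293,234),(222,236))])
print("tip",atz(s,(267,120),.066),atz(w,(304,190),.066))
from scipy.spatial.transform import Rotation as R
print(R.from_rotvec(ctrl.get_obs()["tool_rot"]).as_matrix())
E
```

```text
tab side [ 0.5054 -0.3591  0.077 ] wrist [ 0.5109 -0.3664  0.077 ] scene [ 0.5015 -0.3606  0.077 ]
ridge side [ 0.51  -0.283  0.085]
deck corners side [array([ 0.5951, -0.3963,  0.07  ]), array([ 0.4043, -0.3857,  0.07  ]), array([ 0.4308, -0.0789,  0.07  ]), array([ 0.6132, -0.0875,  0.07  ])]
tip [ 0.4603 -0.4813  0.066 ] [ 0.4676 -0.4916  0.066 ]
[[ 0.7146  0.6996 -0.    ]
 [ 0.6996 -0.7146  0.0001]
 [ 0.     -0.0001 -1.    ]]
```

The wrist view shows the tab pad at (250,75) and the deck's tab-end corners at (210,158) and (340,36). The tip box lies at (304,190) and the bottle at (360,110).

```bash
python3 - <<'E'
from h import *
np.set_printoptions(precision=4,suppress=True)
w=calibration("wrist")
A=atz(w,(210,159),.07);B=atz(w,(340,35),.07)
d=(B-A)[:2];L=np.linalg.norm(d);print(A,B,"len",L,"yaw",np.degrees(np.arctan2(d[1],d[0])))
th=np.arctan2(d[1],d[0]);ex=np.array([np.cos(th),np.sin(th)]);ey=np.array([-ex[1],ex[0]])
m=(A+B)[:2]/2; O=m+.155*ey
print("origin",O)
for n,y,z in(("tab",-.115,.077),("ridge",-.051,.088),("end",-.008,.07)):
    X=np.r_[O+ey*y,z];print(n,X,proj(w,X),proj(calibration("side"),X))
print("tip corners",[atz(w,p,.066)for p in((282,135),(363,197),(322,247),(244,191))], "bottle top",atz(w,(374,110),.105))
E
```

```text
[ 0.421  -0.3938  0.07  ] [ 0.6007 -0.402   0.07  ] len 0.17992067221645827 yaw -2.602626463500792
origin [ 0.5179 -0.2431]
tab [ 0.5126 -0.358   0.077 ] (np.float64(245.0667716954173), np.float64(67.27873578384728)) (np.float64(253.0123861037488), np.float64(149.9507850002144))
ridge [ 0.5156 -0.294   0.088 ] (np.float64(196.2528526427237), np.float64(11.688474183149992)) (np.float64(253.71808939596613), np.float64(165.32773591923632))
end [ 0.5175 -0.2511  0.07  ] (np.float64(168.5801627053819), np.float64(-15.746102066641072)) (np.float64(254.2139537593564), np.float64(181.66647856157442))
tip corners [array([ 0.4924, -0.4312,  0.066 ]), array([ 0.5089, -0.5454,  0.066 ]), array([ 0.4352, -0.5576,  0.066 ]), array([ 0.4201, -0.4448,  0.066 ])] bottle top [ 0.5669 -0.4711  0.105 ]
```

```bash
python3 -m creep '[[0,0,0,0,0,0,-8.5],[0,0,0,0,0,0,-8.5],[0,0,0,0,0,0,-8.5],[0,0,0,0,0,0,-8.5],[0,0,0,0,0,0,-8.5],[0,0.01,0.025,0.005,0,0,-0.5],[0,0.01,0.025,0.01,0,0,0],[0,0.01,0.025,0.01,0,0,0],[0,0,0,0.005,0,0,0],[0,0,0,0,0,0,0],[0,0,0,0,0,0,0]]'
python3 - <<'E'
from h import *
np.set_printoptions(precision=4,suppress=True)
from scipy.spatial.transform import Rotation as R
o=ctrl.get_obs();w=calibration("wrist");save(get_image("wrist"),"w1.png")
print(o["tool_pos"],R.from_rotvec(o["tool_rot"]).as_matrix()[:,0],o["contact_force"],o["opening"])
for m,z in(("tab_pad",.077),("ridge",.093),("cover",.083)):
    for d in models.search_frame("wrist",m)[:2]:
        e=d["extent"];print(m,np.round(e),d["conf"],atz(w,((e[0]+e[2])/2,(e[1]+e[3])/2),z))
E
```

```text
t: 2.3
tool_pos: [0.513, -0.4206, 0.1637]
tool_rot: [-2.272, -2.17, 0.001]
contact_force: [-0.6, -0.2, -0.1]
opening: -0.0003
[ 0.513  -0.4206  0.1637] [ 0.046   0.9989 -0.0002] [-0.6375 -0.2103 -0.0875] -0.00034069270066343485
tab_pad [239. 106. 267. 157.] 0.86 [ 0.5136 -0.3653  0.077 ]
ridge [191.   1. 303. 106.] 0.56 [ 0.5117 -0.3019  0.093 ]
cover [190.   0. 301. 106.] 0.58 [ 0.5105 -0.2996  0.083 ]
```

View pics/w1.png

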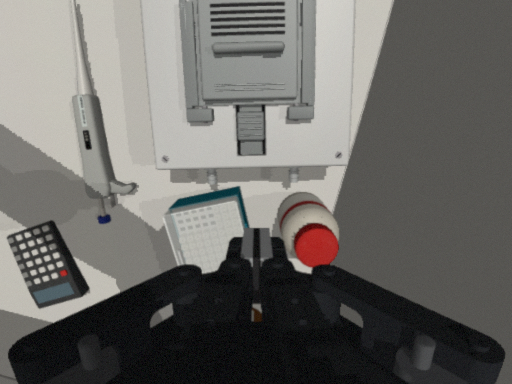

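Close view: the ribbed pad spans (238..265, 106..141) with the leaf root below it to 157. The ridge bar is at (213..284, 47), the deck corners at (154,168) and (352,166).

```bash
python3 - <<'E'
from h import *
np.set_printoptions(precision=4,suppress=True)
w=calibration("wrist")
for n,p,z in(("pad",(251.5,123),.077),("padtop",(251,106),.077),("padbot",(251,141),.077),("padL",(238,123),.077),("padR",(265,123),.077),("ridge",(248.5,47),.093),("rL",(213,48),.093),("rR",(284,46),.093),("cover edge",(249,101),.08),("c1",(154,168),.07),("c2",(352,166),.07)):print(n,atz(w,p,z))
E
```

```text
pad [ 0.5127 -0.3582  0.077 ]
padtop [ 0.513  -0.3433  0.077 ]
padbot [ 0.5115 -0.3745  0.077 ]
padL [ 0.5004 -0.3576  0.077 ]
padR [ 0.525  -0.3588  0.077 ]
ridge [ 0.5136 -0.2973  0.093 ]
rL [ 0.4846 -0.2965  0.093 ]
rR [ 0.5424 -0.2978  0.093 ]
cover edge [ 0.5115 -0.339   0.08  ]
c1 [ 0.4151 -0.3962  0.07  ]
c2 [ 0.6086 -0.4033  0.07  ]
```

```bash
python3 -m creep '[[0,0.02,0,0,0,0,0],[0,0.02,0,0,0,0,0],[0,0.0225,0,0.01,0,0,0],[0,0,0,0.025,0,0,0],[0,0,0,0.025,0,0,0],[0,0,0,0.015,0,0,0],[0,0,0,0.006,0,0,0],[0,0,0,0,0,0,0],[0,0,0,0,0,0,0]]'
```

```text
t: 3.4
tool_pos: [0.5171, -0.3583, 0.0838]
tool_rot: [2.27, 2.169, 0.0]
contact_force: [-0.1, 0.4, -0.0]
opening: -0.0001
```

```bash
python3 -m creep '[[0,0,-0.004,0.002,0,0,0],[0,0,0,0.003,0,0,0],[0,0,0,0.002,0,0,0],[0,0,0,0.002,0,0,0],[0,0,0,0.001,0,0,0],[0,0,0,0,0,0,0]]'
```

```text
t: 4.0
tool_pos: [0.5123, -0.3575, 0.0722]
tool_rot: [-2.271, -2.17, 0.0]
contact_force: [-0.3, 0.1, 0.1]
opening: 0.0002
```

```bash
python3 - <<'E'
from h import *
im=get_image("wrist");save(cv2.resize(im[:280,120:400],None,fx=2,fy=2),"w2.png")
print(ctrl.get_obs()["tool_pos"],ctrl.get_obs()["contact_force"])
E
```

```text
[ 0.51240049 -0.35758267  0.07234818] [1.00330132 0.90702973 0.27016653]
```

View pics/w2.png

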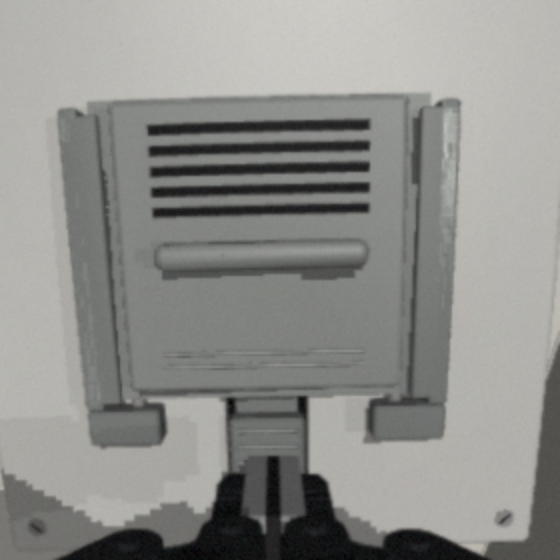

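The finger tip's front edge is at crop (272,457). The pad shows in front of it at rows 412-457, and the cover is still seated with its ridge at (260,255).

```bash
python3 - <<'E'
from h import *
w=calibration("wrist")
f=lambda X:tuple((np.array(proj(w,X))-[120,0])*2)
for y in(-.369,-.358,-.347,-.345): print(y,f((.5124,y,.0722)),f((.5124,y,.077)))
print(atz(w,(120+268/2,412/2),.077),atz(w,(120+268/2,457/2),.077),atz(w,(120+268/2,457/2),.0722),atz(w,(120+268/2,457/2),.09), "cover edge",atz(w,(254,197),.08),"ridge",atz(w,(120+131,243/2),.093))
E
```

```text
-0.369 (np.float64(271.5917372252507), np.float64(473.55281091279477)) (np.float64(271.578433820239), np.float64(479.31030281400376))
-0.358 (np.float64(270.08608552018444), np.float64(443.1785900264255)) (np.float64(270.0351867128697), np.float64(448.28233168675877))
-0.347 (np.float64(268.53366883508113), np.float64(411.8221892542167)) (np.float64(268.44260534695036), np.float64(416.2193930812323))
-0.345 (np.float64(268.2463648631088), np.float64(406.0147888282804)) (np.float64(268.1477189439614), np.float64(410.27774984411195))
[ 0.51232521 -0.34557511  0.077     ] [ 0.51159024 -0.36101706  0.077     ] [ 0.51146609 -0.36291904  0.0722    ] [ 0.51192647 -0.35586587  0.09      ] cover edge [ 0.51266991 -0.33876779  0.08      ] ridge [ 0.51331497 -0.29273349  0.093     ]
```

```bash
python3 -m creep '[[0,0.003,0,0,0,0,0],[0,0,0,0.0015,0,0,0],[0,0,0,0,0,0,0]]'; python3 -m creep '[[0,0,0,0.0015,0,0,0],[0,0,0,0,0,0,0]]';python3 -m creep '[[0,0,0,0.0015,0,0,0],[0,0,0,0,0,0,0]]'
```

```text
t: 4.35
tool_pos: [0.5125, -0.3544, 0.0708]
tool_rot: [-2.271, -2.17, 0.0]
contact_force: [-0.2, -0.1, 0.8]
opening: 0.0003
t: 4.55
tool_pos: [0.5124, -0.3545, 0.0692]
tool_rot: [-2.271, -2.17, 0.0]
contact_force: [-0.9, 0.9, -0.5]
opening: -0.0002
t: 4.75
tool_pos: [0.5124, -0.3545, 0.0677]
tool_rot: [-2.271, -2.17, -0.0]
contact_force: [0.1, 0.0, 0.7]
opening: 0.0001
```

```bash
for i in 1; do python3 -m creep '[[0,0,0,0.0015,0,0,0],[0,0,0,0,0,0,0]]' | grep -E 'pos|force'; python3 -m creep '[[0,0,0,0.0015,0,0,0],[0,0,0,0,0,0,0]]'| grep -E 'pos|force'; done
python3 - <<'E'
from h import *
im=get_image("wrist");save(cv2.resize(im[150:270,180:330],None,fx=4,fy=4,interpolation=cv2.INTER_CUBIC),"w3.png")
c=calibration("side");im=get_image("side");u,v=map(int,proj(c,(.5125,-.354,.08)));print(u,v)
save(cv2.resize(im[v-50:v+50,u-60:u+60],None,fx=5,fy=5,interpolation=cv2.INTER_CUBIC),"s3.png")
E
```

```text
tool_pos: [0.5124, -0.3546, 0.0662]
contact_force: [0.5, 0.7, -0.5]
tool_pos: [0.5124, -0.3545, 0.0647]
contact_force: [-0.6, -0.4, -0.2]
253 150
```

View pics/w3.png

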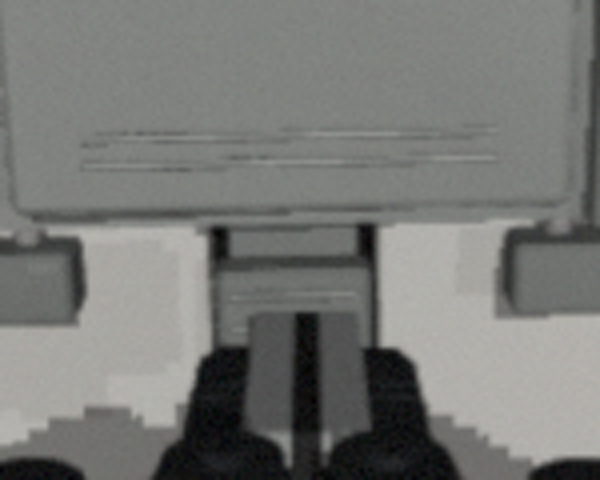

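View pics/s3.png

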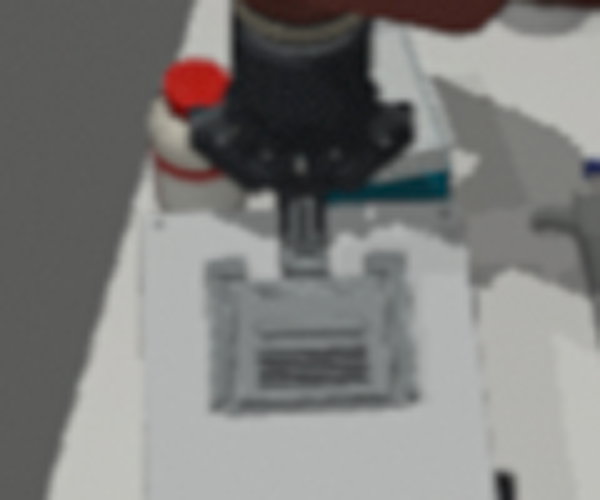

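The wrist crop shows the shut tips above the rear part of the pad (pad front edge at row 262, finger front edge at row 312). The side crop shows the fingers over the tab, with the cover still seated. I'll check the fingertip geometry.

```bash
python3 - <<'E'
from h import *
np.set_printoptions(precision=4,suppress=True)
w=calibration("wrist");s=calibration("side")
T=ctrl.get_obs()["tool_pos"];print(T,"cam",-np.array(w["R"]).T@w["t"])
for dz in(0,.005,.01,.015,.02,.03):
    L=atz(w,(180+250/4,228),T[2]+dz);R=atz(w,(180+357/4,228),T[2]+dz);print(dz,((L+R)/2-T)[1],"w",R[0]-L[0])
print("pad front edge y for z:",[(z,atz(w,(253,150+262/4),z)[1]) for z in(.077,.0725)], "w",[atz(w,(180+375/4,220),z)[0]-atz(w,(180+215/4,220),z)[0] for z in(.077,.0725)])
print("cover edge",atz(w,(253,205.5),.08),atz(w,(253,205.5),.07), "ridge pred tcp side",proj(s,T))
E
```

```text
[ 0.5125 -0.3546  0.0649] cam [ 0.5162 -0.2887  0.2445]
0 -0.004982428277064466 w 0.018010412219873206
0.005 -0.0030090224639096608 w 0.017508831890962084
0.01 -0.0010356166507548004 w 0.017007251562050962
0.015 0.000937789162399949 w 0.01650567123313984
0.02 0.0029111949755548094 w 0.01600409090422894
0.03 0.006858006601864419 w 0.015000930246406696
pad front edge y for z: [(0.077, np.float64(-0.34643894943568154)), (0.0725, np.float64(-0.34798995664197085))] w [np.float64(0.024920812967931416), np.float64(0.02559050204573654)]
cover edge [ 0.5121 -0.339   0.08  ] [ 0.5118 -0.3421  0.07  ] ridge pred tcp side (np.float64(253.14554477836674), np.float64(153.47744874827652))
```

```bash
g(){ grep -E 'pos|force'; }; python3 -m creep '[[0,0.006,0,0,0,0,0],[0,0,0,0,0,0,0]]'|g; python3 -m creep '[[0,0,0,0.0015,0,0,0],[0,0,0,0,0,0,0]]' |g; python3 -m creep '[[0,0,0,0.0015,0,0,0],[0,0,0,0,0,0,0]]'|g; python3 -m creep '[[0,0,0,0.0015,0,0,0],[0,0,0,0,0,0,0]]'|g
```

```text
tool_pos: [0.5129, -0.3479, 0.065]
contact_force: [0.9, -0.4, 0.0]
tool_pos: [0.5127, -0.3485, 0.0633]
contact_force: [0.1, -0.6, -0.0]
tool_pos: [0.5127, -0.3486, 0.0617]
contact_force: [-0.6, 0.3, 1.0]
tool_pos: [0.5127, -0.3486, 0.0602]
contact_force: [-0.4, 0.7, 0.2]
```

```bash
python3 - <<'E'
from h import *
im=get_image("wrist");a=cv2.resize(im[150:270,180:330],None,fx=4,fy=4,interpolation=cv2.INTER_CUBIC)
save(a,"w4.png")
E
```

```text
(no output)
```

View pics/w4.png

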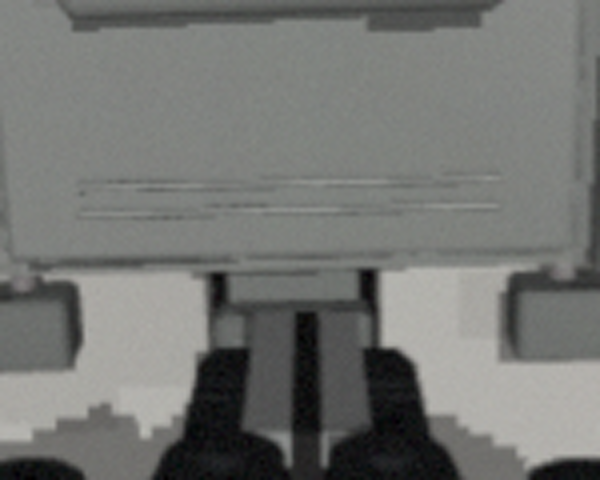

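The finger's front edge (row 312) is now just behind the pad's front edge (row 302), with no contact yet. The tips evidently sit higher than the nominal TCP, so I'll keep stepping down on force.

```bash
g(){ grep -E 'pos|force'; }; python3 -m creep '[[0,0,0,0.0015,0,0,0],[0,0,0,0,0,0,0]]'|g; python3 -m creep '[[0,0,0,0.0015,0,0,0],[0,0,0,0,0,0,0]]' |g
```

```text
tool_pos: [0.5127, -0.3486, 0.0588]
contact_force: [-0.8, 0.3, 0.3]
tool_pos: [0.5127, -0.3485, 0.0572]
contact_force: [0.1, -0.6, 0.6]
```

```bash
g(){ grep -E 'pos|force'; }; python3 -m creep '[[0,-0.001,0,0.0015,0,0,0],[0,0,0,0,0,0,0]]'|g; python3 -m creep '[[0,-0.001,0,0.0015,0,0,0],[0,0,0,0,0,0,0]]' |g
python3 - <<'E'
from h import *
im=get_image("wrist");a=cv2.resize(im[170:270,180:330],None,fx=4,fy=4,interpolation=cv2.INTER_CUBIC)
c=calibration("side");im=get_image("side");b=cv2.resize(im[125:185,215:290],None,fx=8,fy=8,interpolation=cv2.INTER_CUBIC)[:,:600]
b=cv2.resize(im[130:167,217:292],None,fx=8,fy=8,interpolation=cv2.INTER_CUBIC)[:200]
save(np.vstack([a,b]),"m5.png")
E
```

```text
tool_pos: [0.5127, -0.3496, 0.0557]
contact_force: [0.5, 0.1, -0.3]
tool_pos: [0.5126, -0.3507, 0.0543]
contact_force: [0.4, 0.6, 0.4]
```

View pics/m5.png

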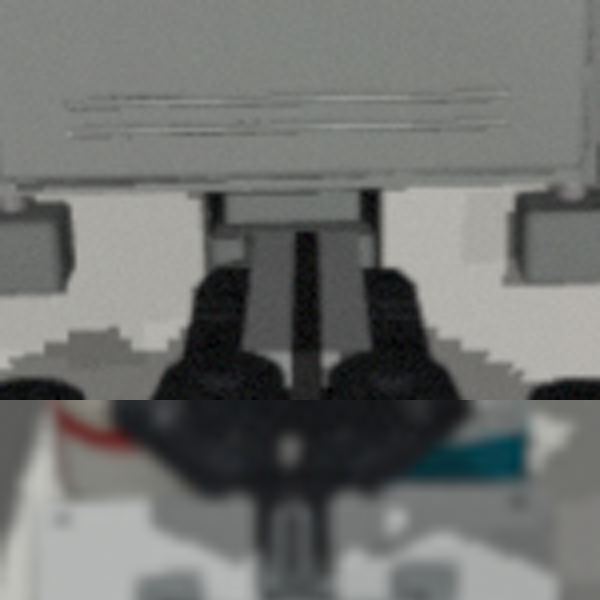

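Picture m5: the fingers' apparent width and the opened width in the first picture both suggest the tips are really 30-40 mm behind the reported TCP. In that case the fingers' centre is at TCP x-y. I'll go back to y = -0.358 and descend on force.

```bash
g(){ grep -E 'pos|force'; }; python3 -m creep '[[0,-0.0065,0,0,0,0,0],[0,0,0,0,0,0,0]]'|g; python3 -m creep '[[0,0,0,0.002,0,0,0],[0,0,0,0,0,0,0]]' |g; python3 -m creep '[[0,0,0,0.002,0,0,0],[0,0,0,0,0,0,0]]' |g; python3 -m creep '[[0,0,0,0.002,0,0,0],[0,0,0,0,0,0,0]]' |g
```

```text
tool_pos: [0.5125, -0.358, 0.0547]
contact_force: [-0.1, -1.0, 0.7]
tool_pos: [0.5122, -0.357, 0.0521]
contact_force: [-0.1, -0.6, -0.1]
tool_pos: [0.5122, -0.3569, 0.0501]
contact_force: [0.6, 0.1, 0.7]
tool_pos: [0.5123, -0.3569, 0.0481]
contact_force: [0.5, 0.5, -1.3]
```

```bash
g(){ grep -E 'pos|force'; }; python3 -m creep '[[0,0,0,0.002,0,0,0],[0,0,0,0,0,0,0]]' |g; python3 -m creep '[[0,0,0,0.0015,0,0,0],[0,0,0,0,0,0,0]]' |g; python3 -m creep '[[0,0,0,0.0015,0,0,0],[0,0,0,0,0,0,0]]' |g
```

```text
tool_pos: [0.5123, -0.357, 0.0462]
contact_force: [-0.3, 0.2, -1.3]
tool_pos: [0.5123, -0.357, 0.0448]
contact_force: [0.2, 0.7, -0.1]
tool_pos: [0.5123, -0.357, 0.0432]
contact_force: [-0.5, 0.5, -0.2]
```

```bash
g(){ grep -E 'pos|force'; }; python3 -m creep '[[0,0,0,0.0015,0,0,0],[0,0,0,0,0,0,0]]' |g; python3 -m creep '[[0,0,0,0.0015,0,0,0],[0,0,0,0,0,0,0]]' |g;  python3 -m creep '[[0,0,0,0.0015,0,0,0],[0,0,0,0,0,0,0]]' |g
```

```text
tool_pos: [0.5123, -0.3571, 0.0418]
contact_force: [0.3, 0.2, 0.4]
tool_pos: [0.5123, -0.357, 0.0402]
contact_force: [-0.1, -0.6, 0.4]
tool_pos: [0.5126, -0.3572, 0.0391]
contact_force: [0.1, -0.7, -0.5]
```

```bash
python3 - <<'E'
from h import *
np.set_printoptions(precision=4,suppress=True)
w=calibration("wrist");print(w["mtx"],w["k1"]);o=ctrl.get_obs();print(o["effort"],o["wrist_torque"])
im=get_image("wrist");a=cv2.resize(im[30:270,160:340],None,fx=2.5,fy=2.5,interpolation=cv2.INTER_CUBIC)
save(a,"w6.png")
for m in("ridge","tab_pad","cover"):print(m,[(np.round(d["extent"]),d["conf"]) for d in models.search_frame("wrist",m)[:2]])
E
```

```text
[[284.8411   0.     256.1406]
 [  0.     284.8411 195.3256]
 [  0.       0.       1.    ]] -0.06656229264971222
[ -0.0281 -41.5966 -33.2541  -0.0101   0.0136   0.0006] [-0.0129  0.0001 -0.026 ]
ridge [(array([141.,  31., 352., 217.]), 0.79)]
tab_pad [(array([232., 215., 278., 236.]), 0.7)]
cover [(array([138.,  30., 356., 218.]), 0.95), (array([233., 214., 277., 239.]), 0.16)]
```

View pics/w6.png

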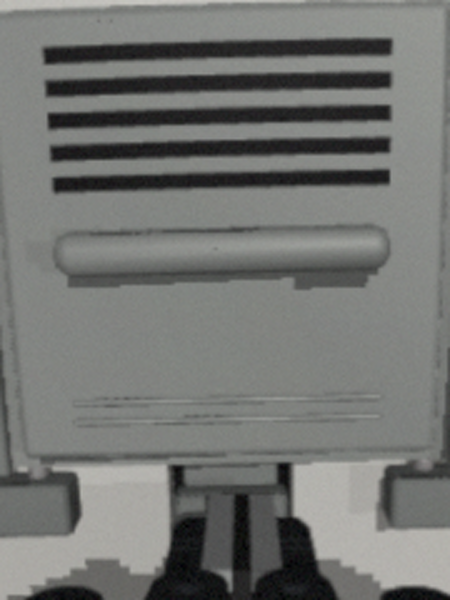

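The ridge is 133 px long, so the camera height agrees with the calibration. The finger front now coincides with the pad's front edge (row 490), as it should at pad height, so contact is imminent.

```bash
g(){ grep -E 'pos|force'; }; python3 -m creep '[[0,0,0,0.001,0,0,0],[0,0,0,0,0,0,0]]' |g; python3 -m creep '[[0,0,0,0.001,0,0,0],[0,0,0,0,0,0,0]]' |g;  python3 -m creep '[[0,0,0,0.001,0,0,0],[0,0,0,0,0,0,0]]' |g;  python3 -m creep '[[0,0,0,0.001,0,0,0],[0,0,0,0,0,0,0]]' |g
```

```text
tool_pos: [0.5126, -0.357, 0.0384]
contact_force: [-0.5, 2.0, 3.6]
tool_pos: [0.5126, -0.3567, 0.0373]
contact_force: [-0.3, 3.1, 5.4]
tool_pos: [0.5126, -0.3565, 0.036]
contact_force: [0.4, 4.6, 3.9]
tool_pos: [0.5127, -0.3565, 0.0352]
contact_force: [-1.0, 5.8, 6.7]
```

```bash
cat > rg.py <<'E'
from h import *
w=calibration("wrist");im=get_image("wrist");g=cv2.cvtColor(im,cv2.COLOR_RGB2GRAY)
col=g[:240,200:240].astype(float).mean(1)
r=[v for v in range(240) if col[v]<65 and col[v-1]>=65]
print("dark slot rows",r,"y at z.083",[round(float(atz(w,(220,v),.083)[1]),4) for v in r]); 
d=models.search_frame("wrist","cover");print([(np.round(x["extent"]).tolist(),round(x["conf"],2),atz(w,(250,x["extent"][3]),.075)[1]) for x in d[:2]])
E
python3 rg.py; python3 -c "
from h import *
o=ctrl.get_obs();print(o['contact_force'],o['wrist_torque'],o['tool_pos'],o['t'])"
```

```text
dark slot rows [16, 30, 44, 57, 71, 197] y at z.083 [-0.2473, -0.2529, -0.2585, -0.2637, -0.2694, -0.326]
[([133.0, 0.0, 357.0, 198.0], 0.66, np.float64(-0.32913928024825784))]
[-0.22242958  6.13627049  5.91712228] [ 0.93734656  0.05307156 -0.02038179] [ 0.51267924 -0.35655843  0.03523358] 10.1
```

The cover has sprung loose: its trailing edge moved about 12 mm. I'll lift off and check.

```bash
python3 -m creep '[[0,0,0,-0.003,0,0,0],[0,0,0,-0.005,0,0,0],[0,0,0,-0.014,0,0,0],[0,0,0,-0.014,0,0,0],[0,0,0,0,0,0,0],[0,0,0,0,0,0,0]]'; python3 - <<'E'
from h import *
w=calibration("wrist");T=ctrl.get_obs()["tool_pos"]
im=get_image("wrist");a=cv2.resize(im[:270,120:400],None,fx=2,fy=2);save(a,"w7.png")
f=lambda y,z:(np.array(proj(w,(.515,y,z)))-[120,0])*2
for y in(-.31,-.30,-.29,-.28,-.27):print(y,f(y,.093),f(y,.083))
E
python3 rg.py
```

```text
t: 10.7
tool_pos: [0.5129, -0.3578, 0.0722]
tool_rot: [2.27, 2.169, -0.0]
contact_force: [0.3, -0.1, -0.2]
opening: 0.0001
-0.31 [269.39954701 305.98333806] [269.50013577 302.03124447]
-0.3 [267.68636299 269.43148558] [267.88892054 267.56910493]
-0.29 [265.92416894 231.84772772] [266.23434089 232.1947864 ]
-0.28 [264.11426302 193.26127616] [264.53746772 195.93278163]
-0.27 [262.25855643 153.7145906 ] [262.79984796 158.81793247]
dark slot rows [38, 48, 59, 70, 81] y at z.083 [-0.2473, -0.2524, -0.2581, -0.2638, -0.2696]
[([160.0, 22.0, 336.0, 181.0], 0.67, np.float64(-0.3287856041061164))]
```

View pics/w7.png

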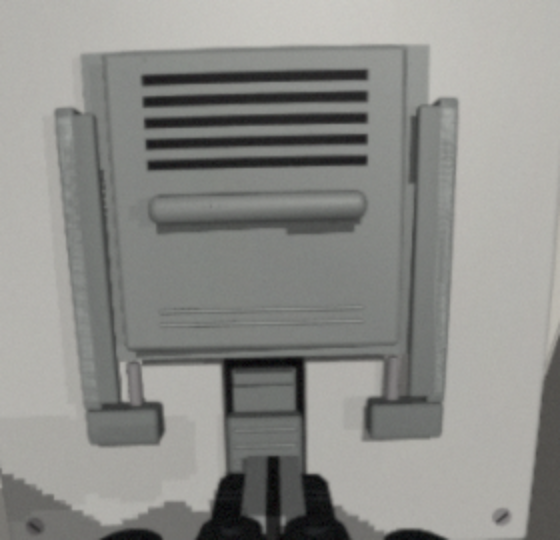

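The cover is released: the ridge is now at rows 193-222 (y from about -0.288 to -0.280), the pins are extended and the tab is up. Next I'll set the fingers down just behind the ridge.

```bash
python3 -m creep '[[0,0.02,0,0,0,0,0],[0,0.02,0,0,0,0,0],[0,0,0,0.01,0,0,0],[0,0,0,0.008,0,0,0],[0,0,0,0.004,0,0,0],[0,0,0,0,0,0,0],[0,0,0,0,0,0,0]]';python3 -m creep '[[0,0.005,0,0.001,0,0,0],[0,0.01,0,0,0,0,0],[0,0.01,0,0,0,0,0],[0,0,0,0,0,0,0]]'; python3 rg.py
```

```text
t: 11.55
tool_pos: [0.5142, -0.3175, 0.0488]
tool_rot: [-2.272, -2.17, 0.0]
contact_force: [-0.1, 0.6, -0.1]
opening: 0.0001
t: 11.95
tool_pos: [0.5155, -0.2906, 0.048]
tool_rot: [-2.27, -2.172, -0.001]
contact_force: [-0.2, 0.7, -0.7]
opening: 0.0001
dark slot rows [147, 158, 169, 180, 190] y at z.083 [-0.2375, -0.243, -0.2487, -0.2544, -0.2598]
[([154.0, 126.0, 343.0, 273.0], 0.61, np.float64(-0.31362674140955793))]
```

```bash
python3 -m creep '[[0,0.01,0,0,0,0,0],[0,0.01,0,0,0,0,0],[0,0.01,0,0,0,0,0],[0,0.01,0,0,0,0,0],[0,0.01,0,0,0,0,0],[0,0.01,0,0,0,0,0],[0,0.01,0,0,0,0,0],[0,0.008,0,0,0,0,0],[0,0.006,0,0,0,0,0],[0,0.004,0,0,0,0,0],[0,0.002,0,0,0,0,0],[0,0,0,0,0,0,0]]'; python3 rg.py
```

```text
t: 13.25
tool_pos: [0.5194, -0.2019, 0.0478]
tool_rot: [-2.271, -2.17, -0.0]
contact_force: [0.1, -0.2, -0.4]
opening: -0.0001
dark slot rows [149, 160, 170, 181, 191, 211] y at z.083 [-0.1497, -0.1552, -0.1604, -0.1661, -0.1715, -0.1824]
[([154.0, 128.0, 344.0, 272.0], 0.71, np.float64(-0.22413186606072422))]
```

```bash
python3 -m creep '[[0,-0.008,0,0,0,0,0],[0,-0.01,0,-0.005,0,0,0],[0,-0.01,0,-0.02,0,0,0],[0,-0.02,0,-0.03,0,0,0],[0,-0.03,0,-0.03,0,0,0],[0,-0.03,0,-0.02,0,0,0],[0,0,0,-0.02,0,0,0],[0,0,0,0,0,0,0],[0,0,0,0,0,0,0]]'; python3 rg.py; python3 - <<'E'
from h import *
save(cv2.resize(get_image("wrist"),None,fx=1.4,fy=1.4),"w8.png")
E
```

```text
t: 14.25
tool_pos: [0.5145, -0.3107, 0.173]
tool_rot: [2.272, 2.169, 0.0]
contact_force: [0.1, 0.4, -0.4]
opening: -0.0001
dark slot rows [] y at z.083 []
[([195.0, 1.0, 309.0, 104.0], 0.76, np.float64(-0.23071516356377325)), ([203.0, 266.0, 259.0, 320.0], 0.2, np.float64(-0.4679278554633344))]
```

View pics/w8.png

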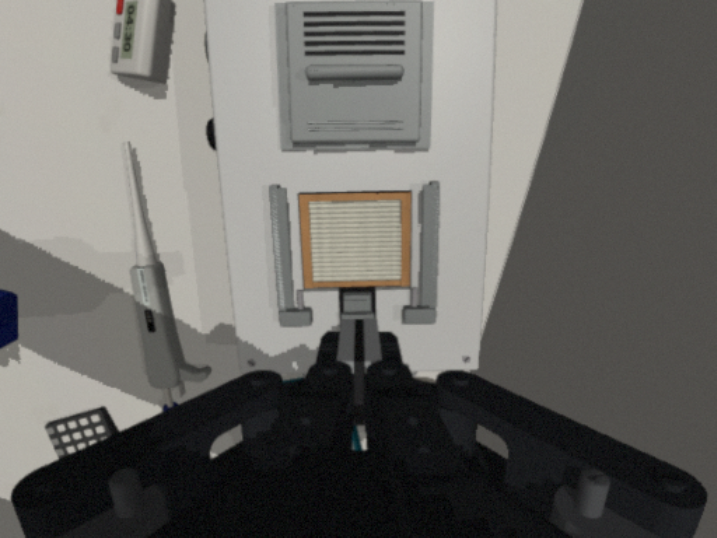

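The cover lies flat on the deck with its trailing edge (row 150) well past the rail ends (row 182). The filter is fully uncovered and the arm is clear.

```bash
python3 -c "
from h import *
finish_job()"
```

```text
the job is handed in; nothing more can be done
```

I pressed the snap tab until the cover sprung loose by about 12 mm. Then I pushed it by its ridge along the rails and off its seat. I backed the arm clear and handed the job in at about 14.3 s of the 35 s allowed; no verdict is reported.

**Last checks:** The final wrist picture shows the cover lying flat on the deck, its trailing edge about 20 mm past the rail ends and the filter fully uncovered. I measured it at roughly 110 mm from its seated place, against the 90 mm needed. The contact force read about zero with the arm clear.
- **Tab:** In the picture after lifting off, the tab looked sprung back up. I could not measure its angle, and the fingers partly hid it in the last picture.
- **Tip box and bottle:** I did not measure them again after the moves. No contact with them was planned or seen.

**What disagreed:** The fingertips sat about 38 mm behind the reported TCP, so contact with the tab came at a reported z of 0.038 m rather than 0.077 m. I found this by stepping down on the force reading and allowed for it when pushing. A sideways force of up to 6 N along y also showed during the press. I did not find its cause, and it disappeared when I lifted off.

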